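# Free the seized brake key and lock the pressure tester with it

## Task

Lock up the pressure tester: swing its hasp round until it lies flat over the staple, and drop the brake key down through the staple until its crossbar rests on the prongs, upright and let go. The key is jammed in its holder by two stiff keepers, so rock it from side to side until both keepers have been pushed back before you pull it straight up. Leave the other loose things on the bench where they are.

Things in the scene. Friction and masses are not known exactly. Their poses are not given: they have to be found in the camera images.
- key_mid (a point): Centre (half-way up) of the flat black cast-iron brake key: 130 mm tall (z up the key), 14 mm thick everywhere (x), 0.36 kg, same when turned half round. Widths (y), by height above the foot: foot 10 mm, flaring to 36 mm at 40 to 48 (square shoulders), neck 20 mm from 48 to 80, crossbar 70 mm from 80 to 94, grip tab 34 mm from 94 to 130.
- key_tab (a point): Centre of the key's grip tab, 47 mm above key_mid; axes as key_mid. Pinch the tab across its 14 mm thickness (along x).
- key_socket (a point): Pivot for rocking: the place in the holder, 10 mm above the bench, where the key's foot stands (underside of the foot, 65 mm below key_mid at the start) in a loose socket 18 mm wide (y), 8 mm deep. Axes as the holder's, which agree with the key's at the start. Tilting the key about this point by 0.16 rad pushes the keeper on that side back by about 10 mm.
- holder: Fixed steel and grey key holder, 130 (y) by 70 (x) by 82 mm tall, origin under its centre on the bench. Cheeks 18 mm apart (x) let the key rock only in the holder's y-z plane. Two steel keepers, 62 to 78 mm above the bench, reach in from +y and -y over the key's shoulders, close to its neck: it cannot be lifted more than about 4 mm until both are pushed back.
- keeper_l (a joint): Keeper sliding on the holder's +y side: m moved outward, 0 (over the shoulder) to 0.011; stiff (about 10 N), stays where it is pushed. The key comes straight out once both keepers are past about 0.008; one alone is not enough.
- keeper_r (a joint): The same on the holder's -y side.
- staple (a point): Middle of the staple's opening, level with the loop's top, 112 mm above the bench, 40 mm out from the tester's face. Opening 46 (y) by 22 (x) mm, loop 10 mm deep; staple 62 mm wide, stands 59 mm out. z up, y along the face, -x out of it. Key seated: width along this y (either way round), crossbar on the prongs, key_mid 15 mm below this point.
- tester: Fixed grey pressure tester, box 150 (x) by 210 (y) by 120 mm tall, with a brass valve knob and a gauge at the back of its top (up to 162 mm above the bench). Origin under its centre; its front face, with the staple and hasp, looks to its -x.
- hasp_hinge (a point): Centre of the hasp's vertical hinge pin, on the tester's front face, 75 mm to the -y side of the staple, 12 mm in front of the face and 107 mm above the bench. x, y, z as the tester's.
- hasp (a joint): Steel hasp: strap 6 mm thick, 91 to 123 mm above the bench, 156 mm long from the hinge, slotted to pass over the staple; solid end 118 to 156 mm from the hinge. Rad: 0 = closed, along the face (towards the tester's +y); grows counter-clockwise seen from above, 1.57 = straight out of the face (its -x). Light friction (0.12 N m), stays where left.
- insulator_a: White ceramic insulator, loose, upright, 66 mm diameter, 120 mm tall, origin under its centre.
- insulator_b: A second insulator just like it.
- gauge: Fixed gauge on a brass stem, 72 mm wide, 191 mm tall, origin under its centre.
- eyebolt: Zinc-plated eye bolt lying flat, about 135 mm long, 28 mm tall, loose, origin near the root of the eye on the bench.
- brakeblock: Cast-iron brake block, 60 x 150 mm, 48 mm tall, heavy and loose, origin under its centre.
- union: Brass pipe union standing upright, 44 mm diameter, 66 mm tall, loose, origin under its centre.
- spanner: Open-ended steel spanner 190 mm long lying flat, loose.
Mind the look-alikes: they are no part of the job. Of the things that look like the part that bears key_mid, the smallest one is meant.

How it is judged:
On the way, in this order (a step that is already met when the one before it is completed fails the run):
1. the key is rocked both ways, so that both keepers are pushed back at least 3 mm while it still stands in the holder (value of joint each of keeper_l, keeper_r above 0.003 m and height (world z) of key_mid below 0.09 m), for 0.02 s.
2. the key is pulled up out of the holder (its middle over 130 mm above the bench) (height (world z) of key_mid above 0.13 m), for 0.05 s.
At the end, for the whole second after the job is handed in: The hasp is closed within 0.12 rad, and the key stands in the staple: its middle within 18 mm of the opening's axis and 10 to 20 mm below the loop's top (crossbar on the prongs), upright within 0.2 rad, at rest (value of joint hasp below 0.12 rad and horizontal distance between key_mid and staple below 0.018 m and z of key_mid in the frame of staple between -0.02 and -0.01 m and angle between key_mid's own z axis and vertical below 0.2 rad and linear speed of key below 0.02 m/s); the robot touches nothing.
It fails at once if an insulator is pushed more than 30 mm or tipped over (distance of any of insulator_a, insulator_b from where it was at the start of the episode above 0.03 m or angle between any of insulator_a, insulator_b's own z axis and vertical above 0.5 rad).
It fails at once if the eye bolt, brake block, union or spanner is shifted more than 30 mm (distance of any of eyebolt, brakeblock, union, spanner from where it was at the start of the episode above 0.03 m).
It also fails if it takes over 64 s, if anything falls off the work surface, if the arm or the gripper's body presses on something with over 40 N, if the wrist force passes 120 N, or if a joint passes its speed limit or range.

## Robot

A 6-joint arm with a two-finger parallel gripper is mounted at the origin on the work surface. World frame = base frame: x ahead of the robot, y to its left, z up, the work surface at z = 0. Lengths are in m, angles in rad, forces in N, time in s.
With the tool pointing down it reaches from about 0.375 to 0.9 m from the base axis. Payload 3.1 kg.
Tool frame: the origin (TCP) lies midway between the tips of the shut fingers; the grasp point (between the pads) lies 19 mm behind it; z points along the fingers, y is the direction in which the jaws open and shut (so a half turn about z gives the same grasp; the last joint's range is limited). The gripper opens to 85 mm and grips with 20 to 120 N. Pads are 22 mm wide; open, the fingers measure 114 mm over their backs; the gripper's body (76 mm by 85 mm) begins 54 mm behind the grasp point. The pads swing forward as they close: fully open they stand 13 mm farther back than shut.
Start: joints at [1.121, 0.527, 1.433, -0, 1.181, -0.178], TCP at [0.167, 0.602, 0.231] pointing down, gripper open.
Joint ranges: [-3.08, 3.08], [-0.75, 2.2], [0.22, 2.44], [-1.43, 4.57], [0, 2.65], [-2.85, 2.85]. Speed limits (rad/s): [2.79, 2.79, 3.14, 3.14, 3.14, 3.14].

## Interface

Orientations are given as a unit quaternion [x, y, z, w].
In Python, from station import manip gives the robot as it stands. The module is installed in compiled form; this text tells all that it offers.
- The arm moves only by the tool drive_tool, never from a script. Its argument "deltas" is one flat list of numbers, 4 for each row, row after row: the shift along the tool's x, y, z in cm, then the turn about the tool's z in degrees. A call has 1 to 12 rows; each row is the pose to reach, as a shift and turn from the pose measured when the call began, along the tool's axes at that moment; what a row does not reach only later rows make up. A row lasts 1/10 s, in which the tool goes at most 50 mm and 8.59 degrees, less where a joint would pass 70% of its speed; a pose out of reach is approached as far as the arm can. A call with a gripper value outside its range is refused whole. "hand" is the finger opening in cm, from 0 to 8.54, set as the call begins (left out, the last holds). The fingers move at their own pace and stop on an object; "squeeze" is the grip in N (left out, the last holds). Time passes only in rows, so rows that repeat a pose let the fingers close. It gives the time, the measured TCP pose, the force and the opening at its end, in the units of the state.
- manip.sense(): the state, without advancing time (a new reading comes with each control period).
- manip.snapshot(name): name is "side" or "top" or "wrist"; returns a dict with "frame" (384x512x3 uint8, red, green, blue), "depth" (384x512 float32, m along the optical axis (not along the pixel's ray), 0 where there is no reading), "fx", "fy", "cx", "cy" (pixels), "R" (3x3) and "t" (3): a world point X has camera coordinates R X + t. Camera axes: x right, y down, z forward; pixel columns grow to the right and rows downward; lengths in m; the calibration is good to about 2 mm. A picture is of the moment at which its call begins.
- manip.sign_off(): hands the job in, once; it reports no verdict.
The state is a dict: "t": time; "q": joint angles; "qd": joint speeds; "tau": joint torques, N m; "tcp_pos": TCP position; "tool_rot": TCP orientation; "force": force on the tool from outside, world axes, zero at the start; "ft_torque": the same for the moment, N m; "finger_gap": opening from 0.0 (shut) to 1.0 (fully open).
Only numpy, scipy, OpenCV 4.12 (cv2) and the standard library are available. Lean on these libraries where they do the work, as an engineer would, in place of code of your own. Each camera call takes 0.05 s, during which the arm holds its last target.

## Working session

There is one attempt and no reset: what is moved stays moved. The work goes in short steps, Python scripts to look and compute and a tool call to move; the robot and the scene stay as the last step left them, time stands still between calls to the robot, and variables do not carry over. Pictures are saved under pics/ and viewed, and the job is handed in when it is done.

Besides the shell and the picture viewer there is one more tool, called as a command line: name --argument value ..., lists and objects as JSON in quotes. drive_tool: Moves the arm, as the interface text tells. Its arguments: {"type":"object","properties":{"deltas":{"type":"array"},"hand":{"type":"number"},"squeeze":{"type":"number"}},"required":["deltas"]}

```bash
mkdir -p pics
cat > h.py <<'E'
import numpy as np, cv2, pickle
from station import manip
def snap(name, out):
    s=manip.snapshot(name)
    cv2.imwrite(f'pics/{out}.png', cv2.cvtColor(s['frame'],cv2.COLOR_RGB2BGR))
    pickle.dump(s,open(f'pics/{out}.pkl','wb'))
    return s
def cloud(s):
    d=s['depth']; v,u=np.mgrid[:d.shape[0],:d.shape[1]]
    P=np.stack([(u-s['cx'])/s['fx']*d,(v-s['cy'])/s['fy']*d,d],-1)
    W=(P-np.array(s['t']))@np.array(s['R'])
    W[d==0]=np.nan
    return W
E
python3 - <<'E'
from h import *
for n in ('side','top'):
    s=snap(n,n+'0'); print(n,s['fx'],-np.array(s['R']).T@np.array(s['t']))
st=manip.sense(); print(st)
E
```

```text
side 347.58670339999804 [0.36528595 0.8681543  0.73829831]
top 392.00802196378186 [0.32182322 0.08201162 1.07056846]
{'t': 0.1, 'q': array([ 1.12147653e+00,  5.28396990e-01,  1.43379835e+00,  1.32444147e-05,
        1.18141481e+00, -1.78491895e-01]), 'qd': array([ 1.27840959e-04, -5.04833287e-04, -2.77543249e-03,  1.48215513e-03,
       -8.21643662e-04, -8.25523884e-05]), 'tau': array([-5.73655980e-04, -4.43302095e+01, -1.78585392e+01, -2.50947523e-04,
        3.86466461e-03, -6.50293046e-06]), 'tcp_pos': array([0.16687746, 0.60162432, 0.23040918]), 'tool_rot': array([ 1.35002914e-01,  9.90844688e-01, -9.57562035e-04, -3.17301085e-04]), 'force': array([-0.03833203, -0.41762088, -0.1304118 ]), 'ft_torque': array([ 0.03209332, -0.00775651, -0.02977589]), 'finger_gap': 1.0011347617223019}
```

View pics/side0.png

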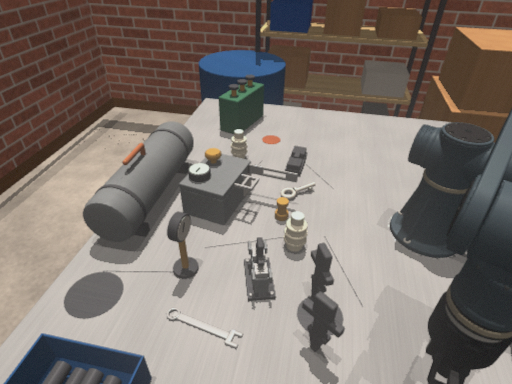

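View pics/top0.png

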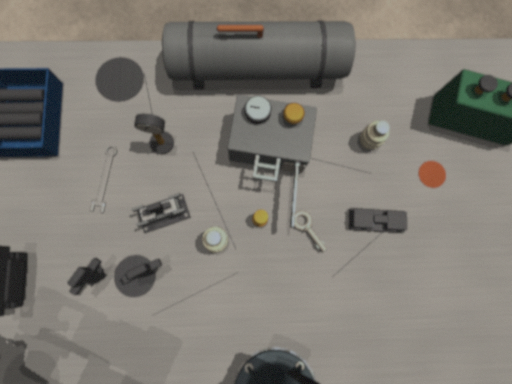

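The side view shows the holder with the key at about (260,265). Two bigger look-alikes stand at (320,270) and (325,320). The tester is at (217,190), with its staple and hasp at (250,200) and (270,170). The eye bolt at top (308,230) lies close to the hasp. I'll zoom in next.

Run:
```python
from h import *
s=pickle.load(open('pics/top0.pkl','rb')); W=cloud(s)
im=cv2.cvtColor(s['frame'],cv2.COLOR_RGB2BGR)
cv2.imwrite('pics/z1.png',cv2.resize(im[80:280,100:350],None,fx=3.2,fy=3,interpolation=cv2.INTER_CUBIC))
s2=pickle.load(open('pics/side0.pkl','rb'))
im=cv2.cvtColor(s2['frame'],cv2.COLOR_RGB2BGR)
cv2.imwrite('pics/z2.png',cv2.resize(im[120:310,160:360],None,fx=4,fy=3.15,interpolation=cv2.INTER_CUBIC))
for u,v in [(162,210),(140,218),(180,203),(294,200),(267,167),(214,239),(374,135),(261,217),(302,220),(318,242),(103,180),(160,143),(150,124),(378,220),(135,275),(90,275),(258,108),(294,113)]:
    print((u,v),np.round(W[v,u],3))
```

```text
(162, 210) [0.462 0.276 0.079]
(140, 218) [0.451 0.348 0.01 ]
(180, 203) [0.49  0.241 0.006]
(294, 200) [ 0.474 -0.055  0.119]
(267, 167) [0.56  0.008 0.114]
(214, 239) [0.383 0.143 0.12 ]
(374, 135) [ 0.646 -0.278  0.095]
(261, 217) [0.439 0.025 0.068]
(302, 220) [ 0.437 -0.092  0.001]
(318, 242) [ 0.374 -0.127  0.027]
(103, 180) [0.559 0.452 0.006]
(160, 143) [0.653 0.293 0.032]
(150, 124) [0.651 0.286 0.187]
(378, 220) [ 0.427 -0.286  0.047]
(135, 275) [0.304 0.314 0.177]
(90, 275) [0.306 0.431 0.125]
(258, 108) [0.704 0.028 0.147]
(294, 113) [ 0.684 -0.059  0.161]
```

View pics/z1.png

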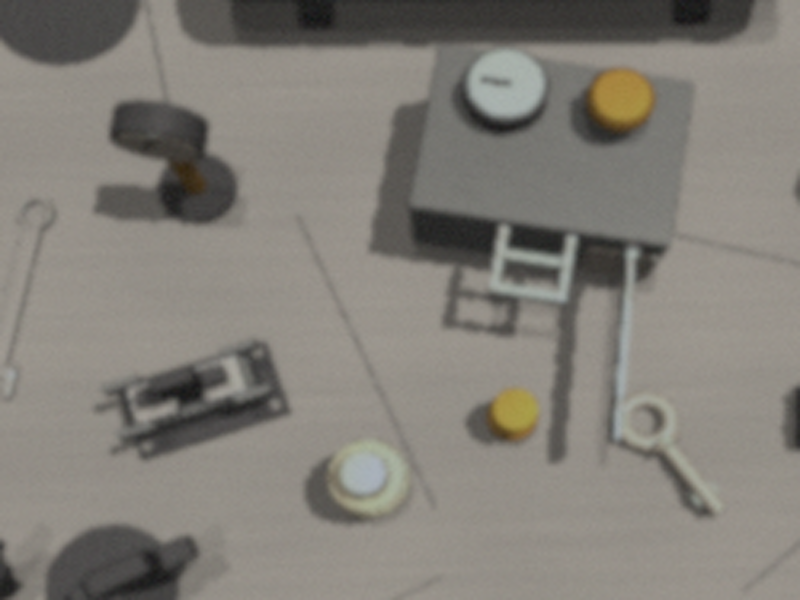

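View pics/z2.png

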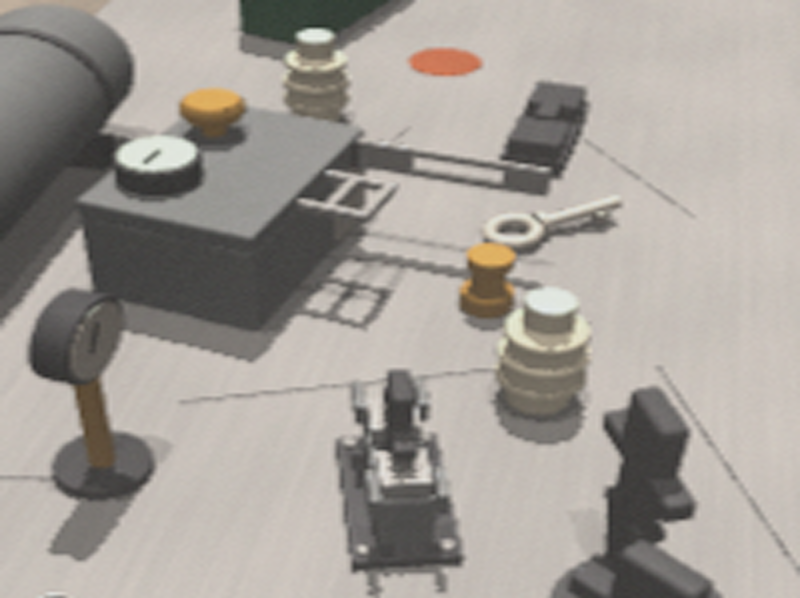

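Run:
```python
from h import *
s=pickle.load(open('pics/top0.pkl','rb')); W=cloud(s)
def rect(m,n):
    P=W[m][:,:2]; 
    r=cv2.minAreaRect((P*1000).astype(np.float32)); print(n,m.sum(),r); return r
X,Y,Z=W[...,0],W[...,1],W[...,2]
m=(abs(Z-.12)<.004)&(X>.55)&(X<.8)&(abs(Y+.0)<.14)&(X>.575)
r=rect(m,'tester'); print(cv2.boxPoints(r))
def clip(z0,z1,n):
    m=(Z>z0)&(Z<z1)&(abs(X-.47)<.08)&(abs(Y-.29)<.1); r=rect(m,n); print(cv2.boxPoints(r).round(0).tolist())
for a,b in [(.004,.014),(.055,.084),(.085,.1),(.1,.15)]: clip(a,b,(a,b))
m=(Z>.105)&(Z<.135)&(X<.59)&(X>.38)&(abs(Y+.055)<.035); r=rect(m,'hasp'); print(cv2.boxPoints(r).round(0).tolist())
m=(Z>.10)&(Z<.125)&(X<.59)&(X>.5)&(abs(Y-.01)<.04); r=rect(m,'staple'); print(cv2.boxPoints(r).round(0).tolist())
# key high points
m=(Z>.09)&(abs(X-.47)<.08)&(abs(Y-.29)<.1)
print(W[m].round(3).tolist())
```

```text
tester 3537 ((660.8634033203125, -8.048477172851562), (209.9624481201172, 150.50582885742188), 79.42070007324219)
[[ 567.6155    -97.42906 ]
 [ 715.563    -125.061356]
 [ 754.1113     81.33211 ]
 [ 606.1638    108.9644  ]]
(0.004, 0.014) 558 ((471.1817626953125, 289.51385498046875), (198.998291015625, 156.86720275878906), 89.94812774658203)
[[393.0, 190.0], [550.0, 190.0], [550.0, 389.0], [393.0, 389.0]]
(0.055, 0.084) 502 ((462.7619323730469, 285.99853515625), (48.191715240478516, 125.17636108398438), 17.768518447875977)
[[421.0, 338.0], [459.0, 219.0], [505.0, 234.0], [467.0, 353.0]]
(0.085, 0.1) 37 ((462.74346923828125, 286.3744201660156), (45.906105041503906, 122.87863159179688), 17.776243209838867)
[[422.0, 338.0], [460.0, 221.0], [503.0, 235.0], [466.0, 352.0]]
(0.1, 0.15) 206 ((462.62628173828125, 285.809326171875), (14.532083511352539, 69.07696533203125), 17.64570426940918)
[[445.0, 317.0], [466.0, 251.0], [480.0, 255.0], [459.0, 321.0]]
hasp 400 ((498.29986572265625, -53.96976089477539), (70.0, 181.61083984375), 89.25973510742188)
[[407.0, -88.0], [589.0, -90.0], [590.0, -20
[... 4696 characters left out ...]
.454, 0.307, 0.105], [0.454, 0.305, 0.104], [0.454, 0.302, 0.106], [0.452, 0.298, 0.115], [0.453, 0.296, 0.111], [0.453, 0.295, 0.107], [0.454, 0.293, 0.102], [0.454, 0.291, 0.101], [0.455, 0.29, 0.096], [0.455, 0.288, 0.092], [0.452, 0.317, 0.105], [0.452, 0.315, 0.102], [0.452, 0.312, 0.104], [0.452, 0.31, 0.103], [0.451, 0.307, 0.107], [0.452, 0.305, 0.102], [0.452, 0.303, 0.103], [0.452, 0.301, 0.102], [0.452, 0.299, 0.099], [0.452, 0.297, 0.097], [0.45, 0.318, 0.101], [0.449, 0.315, 0.105], [0.449, 0.312, 0.104], [0.449, 0.31, 0.103], [0.449, 0.308, 0.103], [0.45, 0.306, 0.1], [0.45, 0.304, 0.097], [0.447, 0.318, 0.1], [0.447, 0.316, 0.099], [0.447, 0.313, 0.099], [0.448, 0.312, 0.096]]
```

```bash
cat >> h.py <<'E'
from scipy.spatial.transform import Rotation as Rn
def goal(x,y,z,yaw,st=None):
    """deltas (cm,deg) to world pos & tool-y yaw(deg)"""
    st=st or manip.sense()
    R=Rn.from_quat(st['tool_rot']).as_matrix()
    d=R.T@(np.array([x,y,z])-st['tcp_pos'])*100
    cur=np.degrees(np.arctan2(R[1,1],R[0,1])); a=(yaw-cur+180)%360-180
    print('tcp',st['tcp_pos'].round(4),'yaw',round(cur,2),'t',st['t'],'q',st['q'].round(2),'F',st['force'].round(1),'gap',round(st['finger_gap'],3))
    print('delta',d.round(2),'turn',round(-a,2))
    return d,-a
E
python3 -c "
from h import *
goal(.47,-.02,.30,-10.6)"
```

```text
tcp [0.1669 0.6016 0.2304] yaw 74.48 t 0.1 q [ 1.12  0.53  1.43  0.    1.18 -0.18] F [-0.  -0.4 -0.1] gap 1.001
delta [-45.84 -51.8   -6.87] turn 85.08
```

drive_tool --deltas '[0, 0, -3, 0, -1, -1, -6, 4, -3, -3.5, -7, 10, -6, -7, -7, 17, -9, -10.5, -7, 24, -12.5, -14, -7, 31, -15.5, -17.5, -7, 38, -19, -21.5, -7, 45, -22, -25, -7, 52, -25, -28.5, -7, 59, -28.5, -32, -7, 66, -31.5, -35.5, -7, 73]' --hand 0

```text
t: 1.3
tcp_pos: [0.3762, 0.1736, 0.301]
tool_rot: [0.7, 0.714, -0.001, 0.0]
force: [0.3, 0.7, 0.2]
finger_gap: -0.003
```

```bash
python3 -c "
from h import *
goal(.47,-.02,.30,-10.6)"
```

```text
tcp [0.3762 0.1736 0.301 ] yaw 1.19 t 1.3 q [ 0.16  0.14  1.83 -0.    1.17  0.14] F [0.3 0.7 0.2] gap -0.003
delta [-19.55   8.98   0.13] turn 11.79
```

drive_tool --deltas '[-3, 1.5, 0, 3, -6.5, 3, 0, 6, -10, 4.5, 0, 9, -13, 6, 0, 11.8, -16.5, 7.5, 0, 11.8, -19.5, 9, 0, 11.8, -19.5, 9, 0, 11.8]'

```text
t: 2.0
tcp_pos: [0.4725, -0.0231, 0.3011]
tool_rot: [0.771, 0.637, -0.001, 0.002]
force: [0.3, 0.3, 1.0]
finger_gap: 0.0
```

```bash
python3 -c "
from h import *
goal(.47,-.02,.30,-10.6)
s=snap('wrist','w1'); print(-np.array(s['R']).T@np.array(s['t']), np.array(s['R']).round(2), s['fx'])"
```

```text
tcp [ 0.4725 -0.0231  0.3011] yaw -10.86 t 2.0 q [-0.28  0.23  1.71 -0.    1.2  -0.09] F [0.3 0.3 1. ] gap 0.0
delta [ 0.26 -0.3   0.11] turn -0.26
[0.48551546 0.04671764 0.44346351] [[ 0.98 -0.19  0.  ]
 [-0.18 -0.94  0.28]
 [-0.05 -0.28 -0.96]] 280.2570362937811
```

View pics/w1.png

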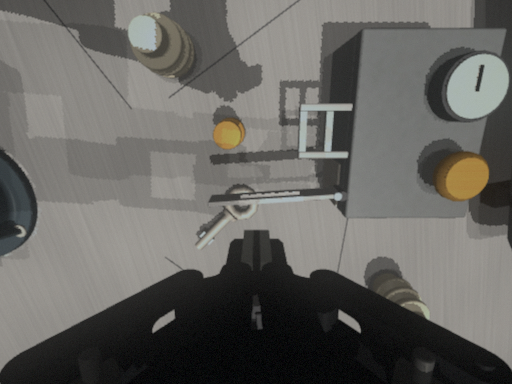

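The wrist view shows the staple's loop at about (325,130) and the tester's top at (420,120). The hasp runs from its hinge at (338,197) to its tip at (213,198). The union is at (229,134), the eye bolt at (235,210), and the closed fingertips at (257,240).

Run:
```python
from h import *
s=pickle.load(open('pics/w1.pkl','rb')); W=cloud(s)
X,Y,Z=W[...,0],W[...,1],W[...,2]
im=s['frame']
cv2.imwrite('pics/w1z.png',cv2.resize(cv2.cvtColor(im[90:220,195:385],cv2.COLOR_RGB2BGR),None,fx=4,fy=4,interpolation=cv2.INTER_CUBIC))
m=(abs(Z-.12)<.005)&(X>.55)&(X<.8)&(abs(Y)<.14)
m[:, :345]=False
P=W[m]; r=cv2.minAreaRect((P[:,:2]*1000).astype(np.float32)); print(r,cv2.boxPoints(r).round(1).tolist(),np.median(P[:,2]))
def ray(u,v,z):
    R=np.array(s['R']);c=-R.T@np.array(s['t']); d=R.T@np.array([(u-s['cx'])/s['fx'],(v-s['cy'])/s['fy'],1]); return c+d*(z-c[2])/d[2]
th=np.radians(-10.58); ex=np.array([np.cos(th),np.sin(th)]); ey=np.array([-ex[1],ex[0]])
# strap/staple points in tester frame
o=np.array([.6609,-.008])
T=(W[...,:2]-o)@np.stack([ex,ey],1)
m=(Z>.085)&(Z<.135)&(T[...,0]<-.08)&(T[...,0]>-.26)&(abs(T[...,1])<.12)
ms=m&(T[...,1]>-.05)&(T[...,0]>-.15)
q=T[ms]; print('staple x',np.percentile(q[:,0],[0,1,5,50]),'y',np.percentile(q[:,1],[0,1,5,50,95,99,100]), 'z',np.median(Z[ms]))
mh=m&(T[...,1]<-.05)
q=T[mh];zz=Z[mh]
for a in np.arange(-.26,-.08,.02):
    k=(q[:,0]>a)&(q[:,0]<a+.02)
    if k.sum(): print(round(a,3),k.sum(),np.median(q[k,1]).round(4),q[k,0].min().round(4),zz[k].max().round(3))
```

```text
((661.6408081054688, -9.245956420898438), (210.87677001953125, 154.28602600097656), 79.14244842529297) [[566.0, -98.30000305175781], [717.5, -127.30000305175781], [757.2999877929688, 79.80000305175781], [605.7000122070312, 108.80000305175781]] 0.1200064418310763
staple x [-0.13184925 -0.13162995 -0.13133501 -0.10552182] y [-0.03194652 -0.03166196 -0.03043735 -0.00018134  0.0283874   0.0294935
  0.02959581] z 0.1119159751502892
-0.26 1 -0.0853 -0.2401 0.122
-0.24 183 -0.0828 -0.2398 0.125
-0.22 198 -0.0815 -0.22 0.125
-0.2 186 -0.0814 -0.1992 0.124
-0.18 197 -0.0802 -0.1798 0.125
-0.16 195 -0.0788 -0.16 0.125
-0.14 196 -0.0769 -0.14 0.125
-0.12 190 -0.0751 -0.1198 0.125
-0.1 234 -0.0738 -0.0999 0.125
```

View pics/w1z.png

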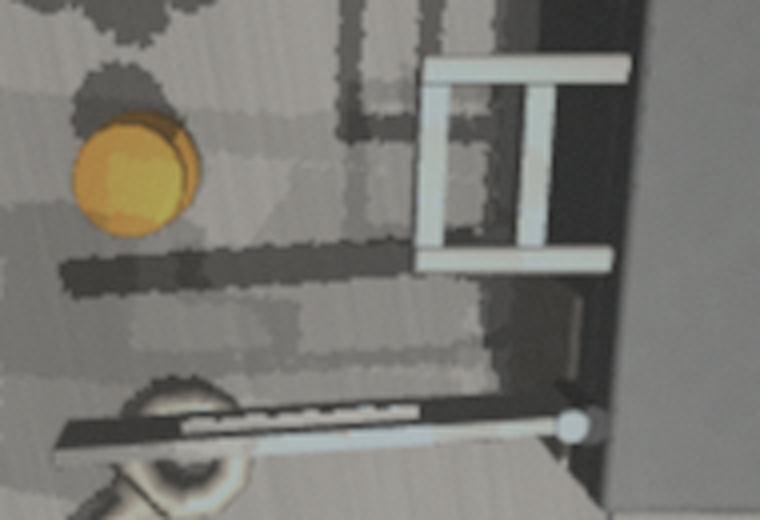

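```bash
python3 -c "
from h import *
goal(.413,-.089,.098,-10.6)"
```

```text
tcp [ 0.4708 -0.0211  0.3009] yaw -10.8 t 2.05 q [-0.28  0.23  1.71 -0.    1.2  -0.09] F [-0.5  1.1 -0.7] gap 0.002
delta [-7.72 -4.39 20.3 ] turn -0.2
```

drive_tool --deltas '[-2.5, -1.5, 0, 0, -5, -3, 0, 0, -7.7, -4.4, 0, 0, -7.7, -4.4, 3, 0, -7.7, -4.4, 7, 0, -7.7, -4.4, 11, 0, -7.7, -4.4, 15, 0, -7.7, -4.4, 18, 0, -7.7, -4.4, 20.3, 0, -7.7, -4.4, 20.3, 0]'

```text
t: 3.05
tcp_pos: [0.4106, -0.0868, 0.0959]
tool_rot: [0.77, 0.638, -0.002, -0.003]
force: [-0.2, 0.9, 0.1]
finger_gap: 0.001
```

Run:
```python
from h import *
goal(.413,-.089,.098,-10.6)
th=np.radians(-10.58); ex=np.array([np.cos(th),np.sin(th)]); ey=np.array([-ex[1],ex[0]])
st=manip.sense();R=Rn.from_quat(st['tool_rot']).as_matrix()
H=np.array([.5614,-.0668])
for t in [1.65,1.55,1.45,1.3,1.15,1.0,.85,.7,.55,.4,.3,.2,.1,.0,-.05]:
    d=.003+.011*abs(np.sin(t))+.0145*abs(np.cos(t))
    q=.142*np.array([-np.sin(t),np.cos(t)])+d*np.array([-np.cos(t),-np.sin(t)])
    p=H+q[0]*ex+q[1]*ey
    print(t,p.round(4),(R.T@(np.array([*p,.098])-st['tcp_pos'])*100).round(2))
```

```text
tcp [ 0.4106 -0.0868  0.0959] yaw -10.74 t 3.05 q [-0.47  0.52  2.05 -0.    0.58 -0.28] F [-0.2  0.9  0.1] gap 0.001
delta [-0.17  0.28 -0.21] turn -0.14
1.65 [ 0.4186 -0.0669] [ 2.1   0.42 -0.21]
1.55 [ 0.4195 -0.0518] [ 3.6   0.22 -0.21]
1.45 [ 0.4213 -0.039 ] [ 4.89  0.16 -0.21]
1.3 [ 0.4262 -0.02  ] [ 6.85  0.29 -0.21]
1.15 [ 0.4338 -0.0016] [ 8.81  0.7  -0.21]
1.0 [0.4443 0.0159] [10.72  1.39 -0.21]
0.85 [0.4573 0.0321] [12.55  2.38 -0.22]
0.7 [0.473  0.0463] [14.24  3.65 -0.23]
0.55 [0.4909 0.0583] [15.75  5.19 -0.24]
0.4 [0.5109 0.0675] [17.03  6.98 -0.25]
0.3 [0.5251 0.0719] [17.73  8.29 -0.26]
0.2 [0.5398 0.0749] [18.29  9.69 -0.28]
0.1 [0.5549 0.0763] [18.71 11.15 -0.29]
0.0 [0.5703 0.076 ] [18.97 12.66 -0.3 ]
-0.05 [0.5769 0.0755] [19.04 13.31 -0.3 ]
```

drive_tool --deltas '[1.1, 0.3, 0, 0, 2.1, 0.4, 0, 0, 3.6, 0.2, 0, 0, 4.9, 0.2, 0, 0, 6.8, 0.3, 0, 0, 8.8, 0.7, 0, 0, 10.7, 1.4, 0, 0, 12.5, 2.4, -0.1, 0, 14.2, 3.6, -0.1, 0, 15.7, 5.2, -0.1, 0, 17, 7, -0.1, 0, 17, 7, -0.1, 0]'

```text
t: 4.25
tcp_pos: [0.5145, 0.069, 0.0983]
tool_rot: [0.769, 0.639, 0.0, -0.001]
force: [0.4, -0.8, -0.0]
finger_gap: 0.002
```

Run:
```python
from h import *
for p in [(.5251,.0719),(.5398,.0749),(.5549,.0763),(.5703,.076),(.5769,.0755)]:
    goal(*p,.097,-10.6)
snap('wrist','w2')
snap('top','t2')
```

```text
tcp [0.5145 0.069  0.0983] yaw -10.58 t 4.25 q [-0.08  0.59  1.81  0.    0.74  0.1 ] F [ 0.4 -0.8 -0. ] gap 0.002
delta [0.47 0.99 0.13] turn 0.02
tcp [0.5145 0.069  0.0983] yaw -10.58 t 4.25 q [-0.08  0.59  1.81  0.    0.74  0.1 ] F [ 0.4 -0.8 -0. ] gap 0.002
delta [1.04 2.38 0.13] turn 0.02
tcp [0.5145 0.069  0.0983] yaw -10.58 t 4.25 q [-0.08  0.59  1.81  0.    0.74  0.1 ] F [ 0.4 -0.8 -0. ] gap 0.002
delta [1.45 3.83 0.13] turn 0.02
tcp [0.5145 0.069  0.0983] yaw -10.58 t 4.25 q [-0.08  0.59  1.81  0.    0.74  0.1 ] F [ 0.4 -0.8 -0. ] gap 0.002
delta [1.71 5.35 0.13] turn 0.02
tcp [0.5145 0.069  0.0983] yaw -10.58 t 4.25 q [-0.08  0.59  1.81  0.    0.74  0.1 ] F [ 0.4 -0.8 -0. ] gap 0.002
delta [1.78 6.01 0.13] turn 0.02
```

View pics/w2.png

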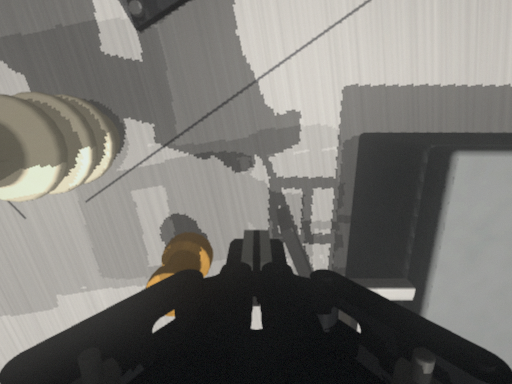

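The fingertips at (257,240) are just out from the staple, whose upper prong is at (385,290). The hasp itself is hidden, but its shadow at (290,230) has swung round. I'll keep closing.

drive_tool --deltas '[0.5, 1, 0, 0, 1, 2.4, 0, 0, 1.4, 3.6, 0, 0, 1.6, 4.6, 0, 0, 1.7, 5.1, 0, 0, 1.7, 5.5, 0, 0, 1.7, 5.5, 0, 0]'

```text
t: 5.05
tcp_pos: [0.5682, 0.0744, 0.097]
tool_rot: [0.77, 0.638, -0.002, -0.003]
force: [-0.5, -0.1, -0.5]
finger_gap: -0.003
```

Run:
```python
from h import *
goal(.5769,.0755,.097,-10.6)
s=snap('top','t3')
cv2.imwrite('pics/t3z.png',cv2.resize(cv2.cvtColor(s['frame'][80:240,200:360],cv2.COLOR_RGB2BGR),None,fx=3.7,fy=3.7,interpolation=cv2.INTER_CUBIC))
```

```text
tcp [0.5682 0.0744 0.097 ] yaw -10.68 t 5.05 q [-0.07  0.65  1.67  0.    0.83  0.12] F [-0.5 -0.1 -0.5] gap -0.003
delta [ 0.27  0.84 -0.  ] turn -0.08
```

View pics/t3z.png

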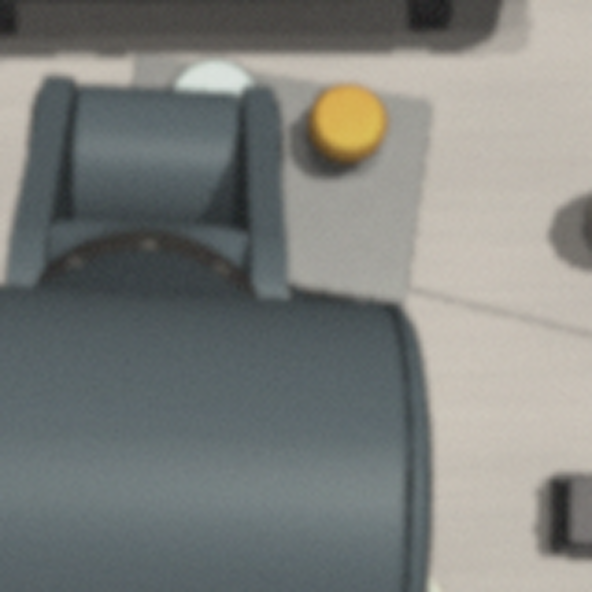

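The arm blocks the top view. I'll push on in small steps until the force shows the hasp has stopped.

drive_tool --deltas '[0, 0.2, 0, 0, 0, 0.4, 0, 0, 0, 0.6, 0, 0, 0, 0.6, 0, 0]'

```text
t: 5.5
tcp_pos: [0.5726, 0.0736, 0.0969]
tool_rot: [0.77, 0.638, -0.003, -0.004]
force: [-3.0, 1.2, 2.0]
finger_gap: -0.0
```

drive_tool --deltas '[0, 0.2, 0, 0, 0, 0.4, 0, 0, 0, 0.4, 0, 0]'

```text
t: 5.8
tcp_pos: [0.5726, 0.0736, 0.0967]
tool_rot: [0.77, 0.638, -0.006, -0.007]
force: [-9.0, 2.7, 7.0]
finger_gap: 0.001
```

The hasp has stopped (9 N, no motion). I'll back off, rise and look.

drive_tool --deltas '[0, -1, 0, 0, 0, -2.5, 0, 0, 0, -4, 0, 0, 0, -4.5, -3, 0, 0, -4.5, -7, 0, 0, -4.5, -11, 0, 0, -5, -15, 0, 0, -6, -19, 0, 0, -7, -21, 0, 0, -8, -21, 0, 0, -8, -21, 0]'

```text
t: 6.9
tcp_pos: [0.4965, 0.0878, 0.308]
tool_rot: [0.77, 0.638, -0.006, -0.007]
force: [0.5, -0.3, 0.2]
finger_gap: -0.002
```

Run:
```python
from h import *
goal(.4626,.2858,.25,17.65)
s=snap('wrist','w4')
```

```text
tcp [0.4965 0.0878 0.308 ] yaw -10.64 t 6.9 q [-0.05  0.28  1.62  0.    1.26  0.14] F [ 0.5 -0.3  0.2] gap -0.002
delta [18.83 -6.88  5.93] turn -28.29
```

View pics/w4.png

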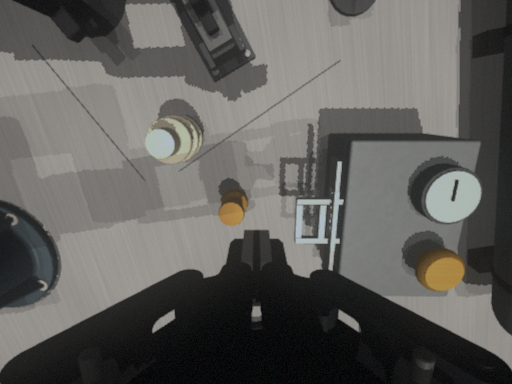

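The hasp now lies flat along the tester's front at column 337 (rows 160–270), with the staple poking through its slot at (318,222). I'll measure both from this view.

Run:
```python
from h import *
s=pickle.load(open('pics/w4.pkl','rb')); W=cloud(s); Z=W[...,2]
th=np.radians(-10.58); ex=np.array([np.cos(th),np.sin(th)]); ey=np.array([-ex[1],ex[0]])
o=np.array([.6609,-.0085])
T=(W[...,:2]-o)@np.stack([ex,ey],1)
m=(abs(Z-.12)<.005)&(T[...,0]>-.072)&(T[...,0]<.09)&(abs(T[...,1])<.14)
r=cv2.minAreaRect((W[m][:,:2]*1000).astype(np.float32)); print(r)
m=(abs(Z-.122)<.006)&(T[...,0]<-.078)&(T[...,0]>-.105)&(abs(T[...,1])<.14)
q=T[m]
for a in np.arange(-.08,.1,.02):
    k=(q[:,1]>a)&(q[:,1]<a+.02)
    if k.sum(): print(round(a,2),k.sum(),q[k,0].mean().round(4))
ms=(abs(Z-.112)<.006)&(T[...,0]<-.098)&(T[...,0]>-.15)&(abs(T[...,1])<.05)
q=T[ms]; print('staple x',np.percentile(q[:,0],[0,1,5,50]),'y',np.percentile(q[:,1],[0,1,5,50,95,99,100]))
print(manip.sense()['tool_rot'])
cv2.imwrite('pics/w4z.png',cv2.resize(cv2.cvtColor(s['frame'][150:290,280:380],cv2.COLOR_RGB2BGR),None,fx=4,fy=4,interpolation=cv2.INTER_CUBIC))
```

```text
((663.5034790039062, -9.326950073242188), (209.7903289794922, 149.4333038330078), 79.39179992675781)
-0.08 14 -0.0852
-0.06 80 -0.0851
-0.04 88 -0.0851
-0.02 88 -0.085
0.0 96 -0.0851
0.02 101 -0.0851
0.04 101 -0.0852
0.06 106 -0.0852
0.08 5 -0.085
staple x [-0.13148098 -0.13133929 -0.13106547 -0.11961158] y [-0.03108004 -0.03075951 -0.02919292  0.00193926  0.03023373  0.03052201
  0.03076709]
[ 0.76960491  0.63844868 -0.00618993 -0.00729678]
```

View pics/w4z.png

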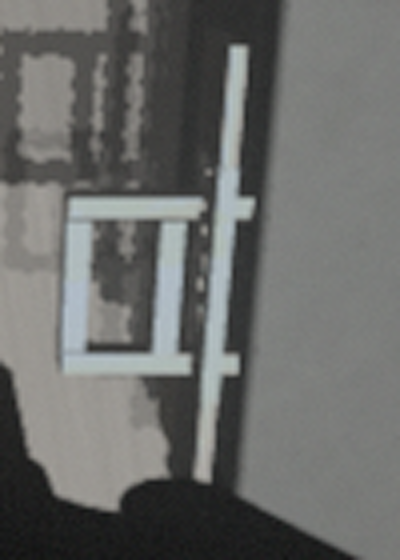

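drive_tool --deltas '[2, -1, 0, -4, 5, -2, 1, -9, 8, -3, 2, -14, 11, -4, 3, -19, 14, -5, 4, -24, 17, -6, 5, -28, 18.8, -6.9, 6, -28.3, 18.8, -6.9, 6, -28.3, 18.8, -6.9, 6, -28.3]' --hand 5

```text
t: 7.85
tcp_pos: [0.4623, 0.2851, 0.2469]
tool_rot: [0.59, 0.807, -0.006, -0.009]
force: [-0.1, 0.4, 0.2]
finger_gap: 0.589
```

Run:
```python
from h import *
goal(.4626,.2858,.25,17.65)
s=snap('wrist','w5')
W=cloud(s);X,Y,Z=W[...,0],W[...,1],W[...,2]
for a,b in [(.097,.112),(.132,.15),(.07,.085)]:
    m=(Z>a)&(Z<b)&(abs(X-.463)<.06)&(abs(Y-.286)<.09)
    print(a,m.sum(),cv2.minAreaRect((W[m][:,:2]*1000).astype(np.float32)),np.median(Z[m]))
```

```text
tcp [0.4623 0.2851 0.2469] yaw 17.71 t 7.85 q [0.34 0.41 1.61 0.01 1.15 0.03] F [-0.1  0.4  0.2] gap 0.589
delta [ 0.06  0.05 -0.31] turn 0.06
0.097 350 ((464.91448974609375, 285.3053894042969), (13.537941932678223, 70.45020294189453), 17.76544761657715) 0.10371963384009689
0.132 527 ((464.2882995605469, 286.0040588378906), (13.303693771362305, 32.890323638916016), 18.308332443237305) 0.13962906898411295
0.07 1732 ((464.92474365234375, 285.22576904296875), (47.60869598388672, 126.04322814941406), 17.68364143371582) 0.07858210454400172
```

View pics/w5.png

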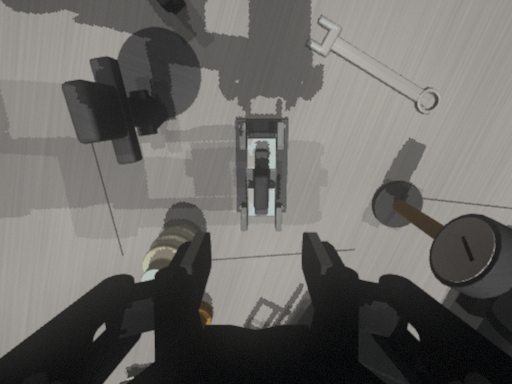

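The key's tab and crossbar are at (262,180) in the holder, centred between the open fingers. The keepers show light at (262,150) and (262,205). Next is the descent to the tab.

Run:
```python
from h import *
goal(.4638,.2857,.108,17.7)
```

```text
tcp [0.4628 0.2848 0.2476] yaw 17.65 t 7.9 q [0.34 0.4  1.61 0.01 1.15 0.03] F [ 0.5  0.5 -0.1] gap 0.584
delta [-0.06  0.39 13.95] turn -0.05
```

drive_tool --deltas '[0, 0, 2, 0, -0.1, 0.1, 5, 0, -0.1, 0.2, 8, 0, -0.1, 0.3, 11, 0, -0.1, 0.4, 13, 0, -0.1, 0.4, 13.9, 0, -0.1, 0.4, 13.9, 0]'

```text
t: 8.6
tcp_pos: [0.4641, 0.2842, 0.1077]
tool_rot: [0.591, 0.807, -0.006, -0.009]
force: [-0.3, -1.2, -1.0]
finger_gap: 0.581
```

Run:
```python
from h import *
goal(.4638,.2857,.108,17.7)
s=snap('wrist','w6')
```

```text
tcp [0.4641 0.2842 0.1077] yaw 17.56 t 8.6 q [0.34 0.61 1.73 0.01 0.83 0.02] F [-0.3 -1.2 -1. ] gap 0.581
delta [ 0.15  0.02 -0.03] turn -0.14
```

View pics/w6.png

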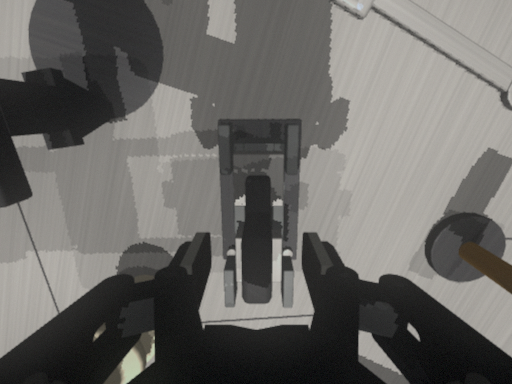

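The key, at (258,240), stands centred between the open pads. I'll close gently.

drive_tool --deltas '[0.1, 0, 0, 0, 0.1, 0, 0, 0, 0.1, 0, 0, 0, 0.1, 0, 0, 0, 0.1, 0, 0, 0, 0.1, 0, 0, 0]' --hand 0 --squeeze 30

```text
t: 9.25
tcp_pos: [0.4655, 0.2861, 0.1099]
tool_rot: [0.591, 0.807, -0.004, -0.008]
force: [-0.1, -0.7, 6.5]
finger_gap: 0.159
```

Run:
```python
from h import *
goal(.4638,.2857,.108,17.7)
```

```text
tcp [0.4655 0.2861 0.1099] yaw 17.6 t 9.25 q [0.34 0.6  1.73 0.01 0.83 0.03] F [-0.1 -0.7  6.5] gap 0.159
delta [ 0.01 -0.17  0.2 ] turn -0.1
```

drive_tool --deltas '[0.2, 0, 0, 0, 0.4, 0, 0, 0, 0.6, 0, 0, 0, 0.8, 0, 0, 0, 1.0, 0, 0.05, 0, 1.2, 0, 0.05, 0, 1.4, 0, 0.05, 0, 1.6, 0, 0.1, 0, 1.6, 0, 0.1, 0]'

```text
t: 10.15
tcp_pos: [0.4614, 0.2995, 0.1093]
tool_rot: [0.59, 0.808, -0.005, -0.006]
force: [2.0, -7.0, 3.5]
finger_gap: 0.161
```

Run:
```python
from h import *
goal(.4638,.2857,.108,17.7)
print(manip.sense()['tool_rot'])
s=snap('wrist','w7')
```

```text
tcp [0.4614 0.2995 0.1093] yaw 17.72 t 10.15 q [0.37 0.61 1.72 0.01 0.83 0.06] F [ 2.  -7.   3.5] gap 0.161
delta [-1.39 -0.19  0.13] turn 0.02
[ 0.58976466  0.80753626 -0.00501438 -0.00613934]
```

View pics/w7.png

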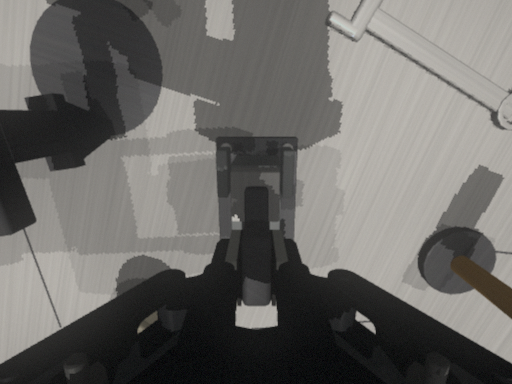

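The key, at (257,240), is leaning toward holder +y under about 7 N. The keeper at the far end is hidden by the crossbar. I'll continue.

drive_tool --deltas '[0.2, 0, 0, 0, 0.4, 0, 0, 0, 0.6, 0, 0.05, 0, 0.8, 0, 0.05, 0, 0.8, 0, 0.05, 0]'

```text
t: 10.7
tcp_pos: [0.4596, 0.3052, 0.109]
tool_rot: [0.589, 0.808, -0.006, -0.005]
force: [2.5, -7.9, 2.7]
finger_gap: 0.159
```

drive_tool --deltas '[0.2, 0, 0, 0, 0.4, 0, 0, 0, 0.6, 0, 0, 0, 0.6, 0, 0, 0]'

```text
t: 11.1
tcp_pos: [0.4585, 0.3083, 0.1086]
tool_rot: [0.588, 0.809, -0.008, -0.003]
force: [3.8, -9.0, -0.7]
finger_gap: 0.156
```

Run:
```python
from h import *
goal(.4655,.2861,.110,17.7)
print(manip.sense()['tool_rot'])
s=snap('side','s7')
cv2.imwrite('pics/s7z.png',cv2.resize(cv2.cvtColor(s['frame'][200:320,190:350],cv2.COLOR_RGB2BGR),None,fx=5,fy=5,interpolation=cv2.INTER_CUBIC))
```

```text
tcp [0.4585 0.3083 0.1086] yaw 17.97 t 11.1 q [ 0.39  0.61  1.71 -0.01  0.84  0.08] F [ 3.8 -9.  -0.7] gap 0.156
delta [-2.33 -0.02 -0.13] turn 0.27
[ 0.58797493  0.80883214 -0.00826317 -0.00278788]
```

View pics/s7z.png

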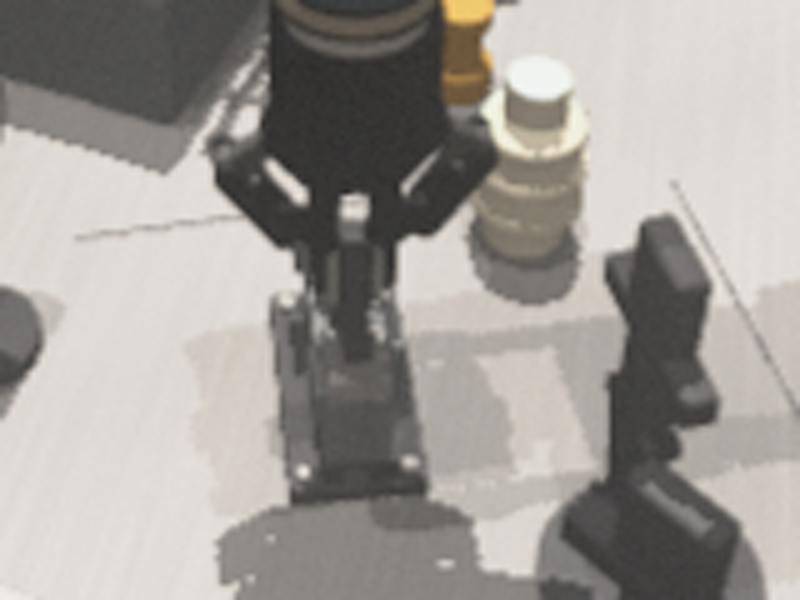

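The key tab, at about (350,200) in the crop, leans toward the camera, roughly 23 mm from the start. Now I'll rock it the other way.

drive_tool --deltas '[-0.4, 0, 0, 0, -0.8, 0, 0, 0, -1.2, 0, 0, 0, -1.6, 0, 0, 0, -2.0, 0, -0.1, 0, -2.4, 0, -0.1, 0, -2.7, 0, -0.1, 0, -3.0, 0, -0.1, 0, -3.3, 0, -0.1, 0, -3.6, 0, -0.1, 0, -3.9, 0, -0.1, 0, -3.9, 0, -0.1, 0]'

```text
t: 12.35
tcp_pos: [0.4701, 0.2723, 0.1098]
tool_rot: [0.588, 0.808, -0.007, -0.004]
force: [-2.5, 7.3, 2.5]
finger_gap: 0.161
```

Run:
```python
from h import *
goal(.4655,.2861,.110,17.7)
print(manip.sense()['tool_rot'])
```

```text
tcp [0.4701 0.2723 0.1098] yaw 17.9 t 12.35 q [ 0.32  0.6   1.73 -0.    0.83  0.01] F [-2.5  7.3  2.5] gap 0.161
delta [ 1.45 -0.01 -0.03] turn 0.2
[ 0.58845891  0.8084835  -0.00749284 -0.00379501]
```

drive_tool --deltas '[-0.2, 0, 0, 0, -0.4, 0, 0, 0, -0.6, 0, 0.05, 0, -0.8, 0, 0.05, 0, -1.0, 0, 0.05, 0, -1.0, 0, 0.05, 0]'

```text
t: 12.95
tcp_pos: [0.4727, 0.264, 0.1094]
tool_rot: [0.589, 0.808, -0.007, -0.005]
force: [-1.8, 8.5, 2.3]
finger_gap: 0.157
```

Run:
```python
from h import *
goal(.4655,.2861,.110,17.7)
print(manip.sense()['tool_rot'])
s=snap('wrist','w8')
```

```text
tcp [0.4727 0.264  0.1094] yaw 17.84 t 12.95 q [ 0.3   0.6   1.74 -0.    0.82 -0.01] F [-1.8  8.5  2.3] gap 0.157
delta [ 2.32 -0.01 -0.06] turn 0.14
[ 0.58892913  0.80814391 -0.00659036 -0.00474083]
```

View pics/w8.png

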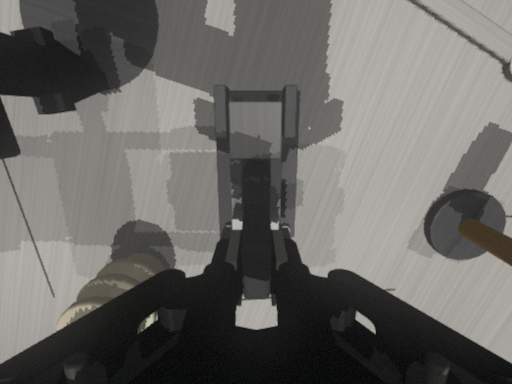

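The key's now leaning toward holder −y (23 mm), so both sides have had an equal push. I'll return it to upright, then squeeze more and lift a little while watching the force.

drive_tool --deltas '[0.5, 0, 0, 0, 1.0, 0, 0, 0, 1.5, 0, 0, 0, 2.0, 0, 0, 0, 2.3, 0, 0, 0, 2.3, 0, 0, 0, 2.3, 0, 0, 0]'

```text
t: 13.7
tcp_pos: [0.4655, 0.286, 0.1096]
tool_rot: [0.589, 0.808, -0.007, -0.005]
force: [-0.5, -2.8, 4.7]
finger_gap: 0.159
```

Run:
```python
from h import *
goal(.4655,.2861,.110,17.7)
print(manip.sense()['tool_rot'])
s=snap('wrist','w9')
f=s['frame'].astype(float); f=255*(f/255)**.5
cv2.imwrite('pics/w9z.png',cv2.resize(cv2.cvtColor(f.astype(np.uint8)[80:310,190:330],cv2.COLOR_RGB2BGR),None,fx=2.5,fy=2.5,interpolation=cv2.INTER_CUBIC))
```

```text
tcp [0.4655 0.286  0.1096] yaw 17.85 t 13.7 q [0.35 0.6  1.73 0.   0.83 0.03] F [-0.5 -2.8  4.7] gap 0.159
delta [ 0.01 -0.   -0.04] turn 0.15
[ 0.5888546   0.8081984  -0.00654932 -0.00476699]
```

View pics/w9z.png

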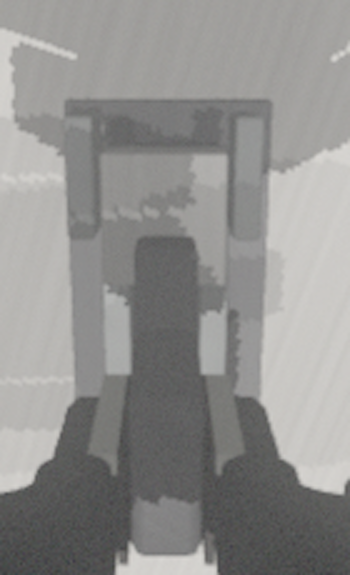

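The key stands upright again between the cheeks. Now a trial lift.

drive_tool --deltas '[0, 0, 0, 0, 0, 0, 0, 0, 0, 0, -0.2, 0, 0, 0, -0.4, 0, 0, 0, -0.6, 0, 0, 0, -0.8, 0, 0, 0, -1.0, 0]' --squeeze 60

```text
t: 14.45
tcp_pos: [0.4654, 0.2855, 0.1193]
tool_rot: [0.589, 0.808, -0.007, -0.005]
force: [0.8, -3.2, -5.8]
finger_gap: 0.153
```

drive_tool --deltas '[0, 0, -0.2, 0, 0, 0, -0.4, 0, 0, 0, -0.6, 0, 0, 0, -0.8, 0, 0, 0, -1.0, 0, 0, 0, -1.0, 0]'

```text
t: 15.05
tcp_pos: [0.4657, 0.2855, 0.1298]
tool_rot: [0.589, 0.808, -0.007, -0.005]
force: [1.5, -3.7, -1.3]
finger_gap: 0.152
```

Run:
```python
from h import *
goal(.4655,.2861,.110,17.7)
s=snap('side','s8')
cv2.imwrite('pics/s8z.png',cv2.resize(cv2.cvtColor(s['frame'][200:320,190:350],cv2.COLOR_RGB2BGR),None,fx=5,fy=5,interpolation=cv2.INTER_CUBIC))
```

```text
tcp [0.4657 0.2855 0.1298] yaw 17.87 t 15.05 q [ 0.35  0.57  1.71 -0.    0.88  0.03] F [ 1.5 -3.7 -1.3] gap 0.152
delta [0.06 0.03 1.98] turn 0.17
```

View pics/s8z.png

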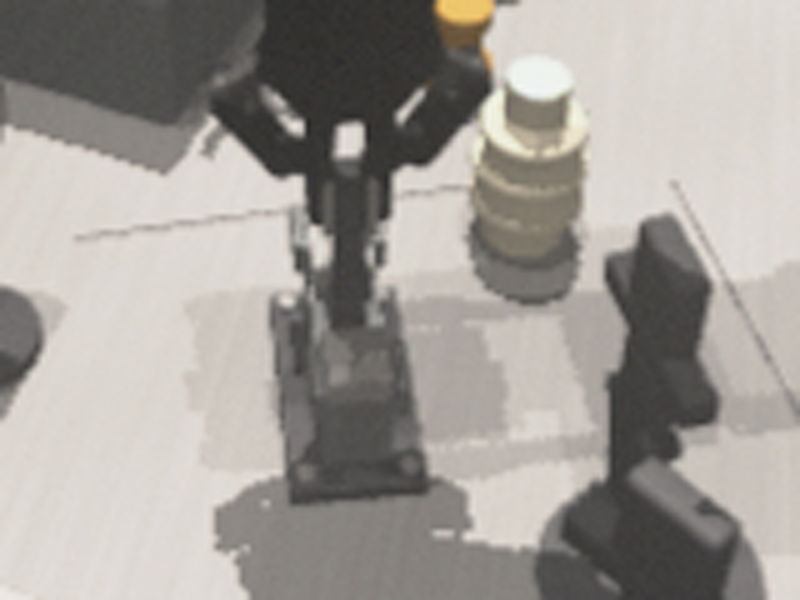

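I need to know whether the key rose with the gripper, so I'll check the depth of the crossbar and tab.

```bash
cat > keychk.py <<'E'
from h import *
import sys
s=snap('wrist',sys.argv[1]); W=cloud(s)
c=manip.sense(); t=c['tcp_pos']; R=Rn.from_quat(c['tool_rot']).as_matrix()
L=(W-t)@R  # tool coords
d=s['depth']; 
for v in range(140,300,6):
    print(v,d[v,257].round(3),W[v,257].round(3),'tool',L[v,257].round(4))
E
python3 keychk.py w10
```

```text
140 0.192 [0.449 0.335 0.077] tool [0.0525 0.0004 0.0524]
146 0.193 [0.45  0.331 0.078] tool [0.0485 0.0004 0.0521]
152 0.194 [0.452 0.328 0.078] tool [0.0444 0.0004 0.0516]
158 0.196 [0.453 0.324 0.077] tool [0.0402 0.0004 0.0523]
164 0.196 [0.454 0.32  0.078] tool [0.0361 0.0004 0.0516]
170 0.197 [0.456 0.316 0.078] tool [0.0318 0.0004 0.0516]
176 0.157 [0.455 0.32  0.118] tool [0.0365 0.0003 0.0112]
182 0.151 [0.455 0.318 0.125] tool [0.0346 0.0003 0.0047]
188 0.153 [0.456 0.315 0.125] tool [0.0312 0.0003 0.0048]
194 0.153 [0.457 0.312 0.125] tool [0.0279 0.0003 0.0045]
200 0.156 [0.459 0.308 0.124] tool [0.024  0.0003 0.006 ]
206 0.156 [0.46  0.305 0.124] tool [0.0207 0.0003 0.0053]
212 0.154 [0.46  0.303 0.127] tool [0.018  0.0003 0.0029]
218 0.148 [0.461 0.302 0.134] tool [ 0.0173  0.0003 -0.0044]
224 0.14 [0.461 0.302 0.142] tool [ 0.0174  0.0003 -0.0127]
230 0.132 [0.461 0.302 0.151] tool [ 0.0177  0.0002 -0.0208]
236 0.127 [0.461 0.302 0.156] tool [ 0.017   0.0002 -0.0261]
242 0.123 [0.461 0.301 0.16 ] tool [ 0.0162  0.0002 -0.0304]
248 0.123 [0.462 0.299 0.161] tool [ 0.0135  0.0002 -0.0309]
254 0.124 [0.463 0.296 0.161] tool [ 0.0107  0.0002 -0.0312]
260 0.125 [0.464 0.293 0.16 ] tool [ 0.0074  0.0002 -0.0306]
266 0.127 [0.465 0.289 0.159] tool [ 0.0037  0.0002 -0.0294]
272 0.127 [0.466 0.287 0.16 ] tool [ 0.0014  0.0002 -0.0307]
278 0.128 [0.467 0.284 0.16 ] tool [-0.002   0.0003 -0.0303]
284 0.129 [0.468 0.281 0.16 ] tool [-0.0051  0.0003 -0.0303]
290 0.13 [0.469 0.278 0.16 ] tool [-0.0082  0.0003 -0.0304]
296 0.131 [0.47  0.275 0.16 ] tool [-0.0116  0.0003 -0.0302]
```

View pics/w10.png

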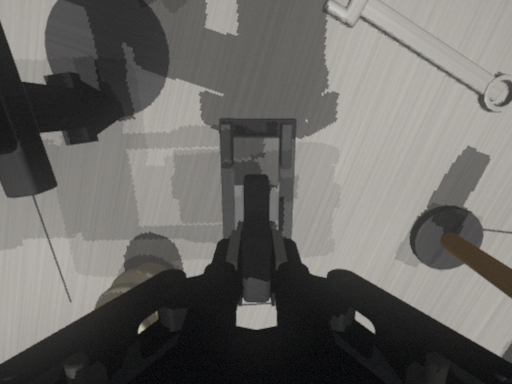

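The key rose with the gripper: tab top at z=0.160, crossbar top at 0.1245, level, and centred in the grip. I'll lift it clear.

drive_tool --deltas '[0, 0, -1, 0, 0, 0, -2, 0, 0, 0, -3.5, 0, 0, 0, -5, 0, 0, 0, -7, 0, 0, 0, -9, 0, 0, 0, -11, 0, 0, 0, -13, 0, 0, 0, -13.5, 0, 0, 0, -13.5, 0]'

```text
t: 16.15
tcp_pos: [0.4681, 0.2871, 0.2661]
tool_rot: [0.589, 0.808, -0.006, -0.004]
force: [0.3, -0.2, -4.4]
finger_gap: 0.153
```

Run:
```python
from h import *
goal(.549,.0115,.262,-10.58)
print(manip.sense()['tool_rot'])
```

```text
tcp [0.4681 0.2871 0.2661] yaw 17.88 t 16.15 q [0.35 0.39 1.57 0.   1.19 0.03] F [ 0.3 -0.2 -4.4] gap 0.153
delta [-28.72  -0.76   0.42] turn 28.46
[ 0.5886298   0.80837234 -0.00559409 -0.00422082]
```

drive_tool --deltas '[-1, 0, 0, 2, -3, 0, 0, 4, -6, -0.1, 0, 7, -9, -0.2, 0, 10, -12, -0.3, 0.1, 13, -15, -0.4, 0.1, 16, -18, -0.5, 0.2, 19, -21, -0.6, 0.2, 22, -24, -0.6, 0.3, 25, -26.5, -0.7, 0.4, 28, -28, -0.8, 0.4, 28.5, -28.7, -0.8, 0.4, 28.5]'

```text
t: 17.35
tcp_pos: [0.5483, 0.0101, 0.2612]
tool_rot: [0.77, 0.638, -0.007, -0.004]
force: [0.1, -0.4, -3.6]
finger_gap: 0.152
```

Run:
```python
from h import *
goal(.549,.0115,.262,-10.58)
print(manip.sense()['tool_rot'])
s=snap('wrist','w11')
s=snap('side','s11')
cv2.imwrite('pics/s11z.png',cv2.resize(cv2.cvtColor(s['frame'][80:240,160:320],cv2.COLOR_RGB2BGR),None,fx=3.7,fy=3.7,interpolation=cv2.INTER_CUBIC))
```

```text
tcp [0.5483 0.0101 0.2612] yaw -10.74 t 17.35 q [-0.18  0.4   1.58 -0.01  1.18  0.01] F [ 0.1 -0.4 -3.6] gap 0.152
delta [ 0.16  0.04 -0.08] turn -0.16
[ 0.77013363  0.63783386 -0.00703887 -0.00355194]
```

View pics/w11.png

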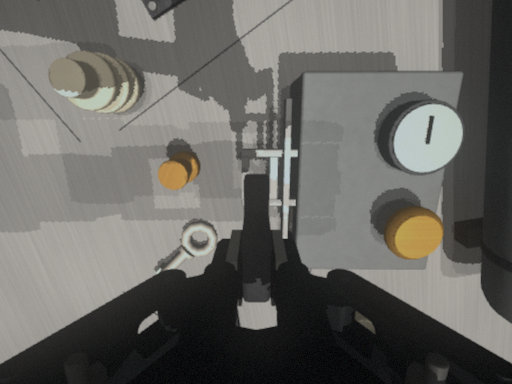

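View pics/s11z.png

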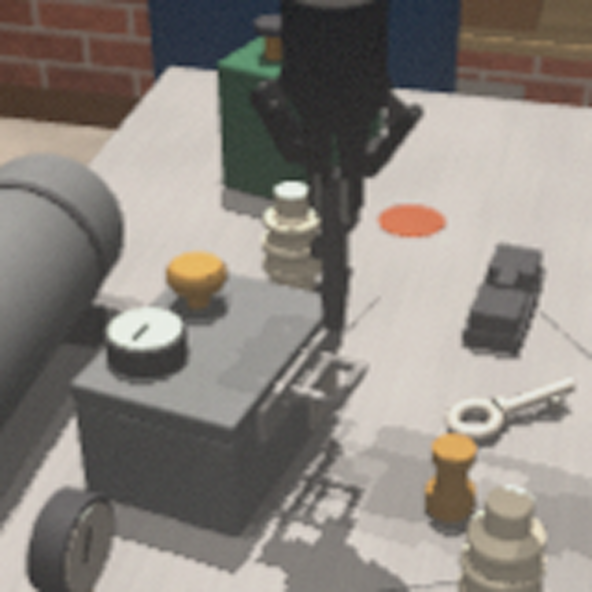

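The key hangs upright over the staple. In the wrist view the two prongs show at (275,153) and (280,203), with the key at (257,190). I'll measure the staple relative to the key from this image.

Run:
```python
from h import *
th=np.radians(-10.58); ex=np.array([np.cos(th),np.sin(th)]); ey=np.array([-ex[1],ex[0]])
B=np.stack([ex,ey],1)
c=manip.sense(); t=c['tcp_pos']
for n in ('w11','s11'):
    s=pickle.load(open(f'pics/{n}.pkl','rb')); W=cloud(s); Z=W[...,2]
    T=(W[...,:2]-t[:2])@B
    m=(abs(Z-.111)<.005)&(abs(T[...,0])<.06)&(abs(T[...,1])<.05)&(T[...,0]<.02)
    q=T[m]; print(n,m.sum(),'x',np.percentile(q[:,0],[0,1,3,50]).round(4),'y',np.percentile(q[:,1],[0,1,5,50,95,99,100]).round(4))
    m=(Z>.168)&(Z<.30)&(abs(T[...,0])<.05)&(abs(T[...,1])<.045)&(Z<.262)
    for z in (.18,.19,.2,.21,.22,.227,.235):
        k=m&(abs(Z-z)<.004)
        if k.sum()>3:
            q=T[k]; print(' key z',z,k.sum(),'x',q[:,0].min().round(4),q[:,0].max().round(4),'y',q[:,1].min().round(4),q[:,1].max().round(4))
    # tester top center
    m=(abs(Z-.12)<.004)&(T[...,0]>.045)&(T[...,0]<.2)
    r=cv2.minAreaRect((T[m]*1000).astype(np.float32)); print(r)
```

```text
w11 868 x [-0.0174 -0.0172 -0.0169  0.0104] y [-0.0294 -0.0282 -0.0242  0.0161  0.0313  0.0318  0.032 ]
((118.08119201660156, 1.1358184814453125), (146.17044067382812, 209.42843627929688), 0.03614942356944084)
s11 129 x [-0.0202 -0.0199 -0.0194 -0.0004] y [-0.0305 -0.0301 -0.0279  0.0048  0.0313  0.0328  0.0333]
 key z 0.18 15 x -0.0099 0.0044 y -0.0023 0.0118
 key z 0.19 17 x -0.0099 0.0039 y -0.0099 0.014
 key z 0.2 16 x -0.0094 0.0057 y -0.0113 0.0173
 key z 0.21 30 x -0.0096 0.0058 y -0.0173 0.021
 key z 0.22 17 x -0.0091 0.0065 y -0.0135 0.0127
 key z 0.227 16 x -0.0089 0.0053 y -0.0135 0.0109
 key z 0.235 12 x -0.0089 -0.0013 y -0.0103 0.0106
((117.55375671386719, 9.124542236328125), (608.3768310546875, 144.71453857421875), 89.90766906738281)
```

Run:
```python
from h import *
t=manip.sense()['tcp_pos']
th=np.radians(-10.58); ex=np.array([np.cos(th),np.sin(th)]); ey=np.array([-ex[1],ex[0]])
p=np.array([.5483,.0101])+.002*ex+.0012*ey; print(p)
for z in (.235,.20,.17,.15,.1316): goal(*p,z,-10.58)
```

```text
[0.55048633 0.01091238]
tcp [0.5484 0.011  0.2616] yaw -10.69 t 17.45 q [-0.18  0.39  1.58 -0.01  1.18  0.01] F [-0.5  1.  -2.6] gap 0.155
delta [0.04 0.24 2.66] turn -0.11
tcp [0.5484 0.011  0.2616] yaw -10.69 t 17.45 q [-0.18  0.39  1.58 -0.01  1.18  0.01] F [-0.5  1.  -2.6] gap 0.155
delta [0.06 0.29 6.16] turn -0.11
tcp [0.5484 0.011  0.2616] yaw -10.69 t 17.45 q [-0.18  0.39  1.58 -0.01  1.18  0.01] F [-0.5  1.  -2.6] gap 0.155
delta [0.08 0.33 9.16] turn -0.11
tcp [0.5484 0.011  0.2616] yaw -10.69 t 17.45 q [-0.18  0.39  1.58 -0.01  1.18  0.01] F [-0.5  1.  -2.6] gap 0.155
delta [ 0.09  0.36 11.16] turn -0.11
tcp [0.5484 0.011  0.2616] yaw -10.69 t 17.45 q [-0.18  0.39  1.58 -0.01  1.18  0.01] F [-0.5  1.  -2.6] gap 0.155
delta [ 0.1   0.38 13.  ] turn -0.11
```

Going down in stages, first until the foot is about 20 mm into the opening.

drive_tool --deltas '[0, 0.2, 1, 0, 0, 0.2, 2.6, 0, 0.1, 0.3, 4, 0, 0.1, 0.3, 5, 0, 0.1, 0.3, 6, 0, 0.1, 0.3, 6.6, 0, 0.1, 0.3, 6.6, 0]'

```text
t: 18.15
tcp_pos: [0.55, 0.0116, 0.1947]
tool_rot: [0.77, 0.638, -0.007, -0.004]
force: [-0.5, -0.1, -2.0]
finger_gap: 0.153
```

Run:
```python
from h import *
goal(.5505,.0109,.1316,-10.58)
s=snap('side','s12')
cv2.imwrite('pics/s12z.png',cv2.resize(cv2.cvtColor(s['frame'][100:240,180:320],cv2.COLOR_RGB2BGR),None,fx=4.2,fy=4.2,interpolation=cv2.INTER_CUBIC))
s=snap('wrist','w12')
```

```text
tcp [0.55   0.0116 0.1947] yaw -10.66 t 18.15 q [-0.18  0.48  1.65 -0.01  1.03  0.01] F [-0.5 -0.1 -2. ] gap 0.153
delta [-0.02  0.16  6.31] turn -0.08
```

View pics/s12z.png

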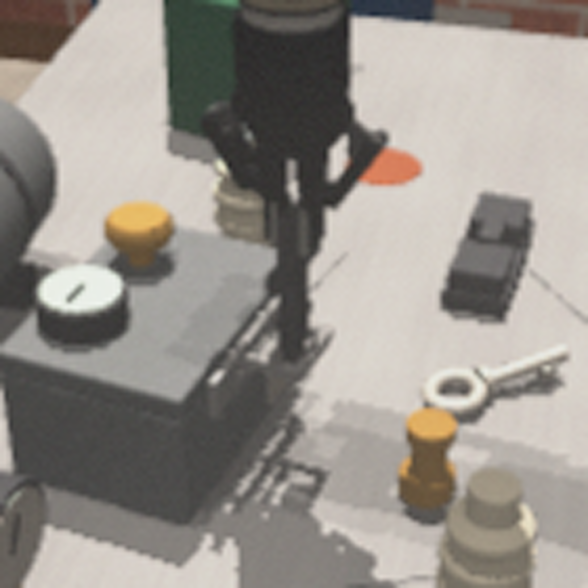

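View pics/w12.png

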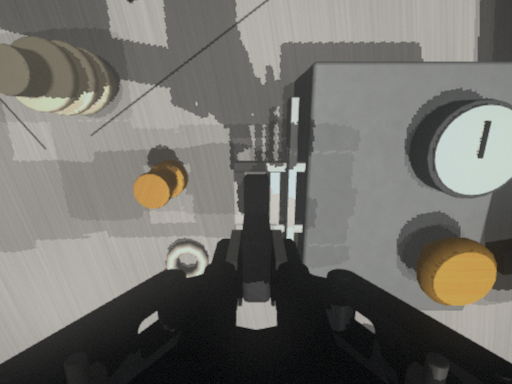

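No contact force with the foot inside the opening. Going on down, slowly near the end.

drive_tool --deltas '[0, 0.1, 1, 0, 0, 0.1, 2, 0, 0, 0.1, 3, 0, 0, 0.1, 3.8, 0, 0, 0.2, 4.5, 0, 0, 0.2, 5.0, 0, 0, 0.2, 5.4, 0, 0, 0.2, 5.8, 0, 0, 0.2, 5.8, 0]'

```text
t: 19.15
tcp_pos: [0.5518, 0.0107, 0.1373]
tool_rot: [0.77, 0.638, -0.007, -0.003]
force: [-0.2, 0.3, -3.8]
finger_gap: 0.149
```

drive_tool --deltas '[0, 0, 0.2, 0, 0, 0, 0.4, 0, 0, 0, 0.6, 0, 0, 0, 0.6, 0]'

```text
t: 19.55
tcp_pos: [0.5519, 0.0108, 0.1322]
tool_rot: [0.77, 0.638, -0.006, -0.003]
force: [-0.9, 1.6, 2.3]
finger_gap: 0.15
```

```bash
python3 keychk.py w13 | awk 'NR%2==0'
```

```text
146 0.271 [0.558 0.049 0.001] tool [0.0393 0.0008 0.1311]
158 0.276 [ 0.556  0.037 -0.   ] tool [0.0275 0.0009 0.1325]
170 0.279 [0.554 0.025 0.   ] tool [0.0155 0.0009 0.1319]
182 0.152 [0.559 0.044 0.126] tool [0.0342 0.0005 0.0057]
194 0.154 [0.557 0.038 0.127] tool [0.0275 0.0005 0.0054]
206 0.155 [0.556 0.031 0.128] tool [0.021  0.0005 0.0042]
218 0.146 [0.556 0.028 0.138] tool [ 0.0176  0.0005 -0.0055]
230 0.133 [0.556 0.027 0.151] tool [ 0.0169  0.0005 -0.0194]
242 0.123 [0.556 0.026 0.162] tool [ 0.0158  0.0004 -0.03  ]
254 0.125 [0.555 0.021 0.162] tool [ 0.01    0.0005 -0.03  ]
266 0.125 [0.554 0.016 0.164] tool [ 0.005   0.0005 -0.0318]
278 0.128 [0.552 0.009 0.163] tool [-0.002   0.0005 -0.0304]
290 0.131 [0.551 0.002 0.162] tool [-0.0089  0.0005 -0.0297]
```

View pics/w13.png

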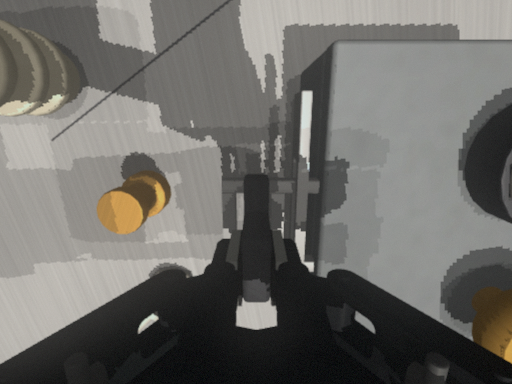

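The crossbar's top is at z≈0.1265 (expected 0.126) and about 6 N of the load has moved to the prongs. The key, at (257,240), sits between the outer bar (240,205) and the inner bar (287,205). Releasing.

drive_tool --deltas '[0, 0, 0, 0, 0, 0, 0, 0, 0, 0, 0, 0, 0, 0, 0, 0, 0, 0, 0, 0]' --hand 4

```text
t: 20.1
tcp_pos: [0.5519, 0.0108, 0.1321]
tool_rot: [0.77, 0.638, -0.006, -0.003]
force: [0.3, -0.0, 1.0]
finger_gap: 0.467
```

```bash
python3 keychk.py w14 | awk 'NR%2==0'
```

```text
146 0.273 [ 0.558  0.049 -0.001] tool [0.0391 0.0009 0.133 ]
158 0.275 [0.556 0.037 0.   ] tool [0.0276 0.001  0.1315]
170 0.278 [0.554 0.026 0.001] tool [0.0156 0.001  0.1315]
182 0.153 [0.559 0.044 0.126] tool [0.0342 0.0006 0.0059]
194 0.155 [0.557 0.037 0.125] tool [0.0272 0.0006 0.0067]
206 0.157 [0.556 0.03  0.125] tool [0.0201 0.0006 0.0067]
218 0.144 [0.556 0.029 0.14 ] tool [ 0.0186  0.0006 -0.008 ]
230 0.13 [0.556 0.029 0.155] tool [ 0.0184  0.0005 -0.0228]
242 0.124 [0.556 0.026 0.162] tool [ 0.0157  0.0005 -0.0298]
254 0.126 [0.555 0.02  0.161] tool [ 0.0096  0.0005 -0.0294]
266 0.127 [0.554 0.014 0.162] tool [ 0.0037  0.0005 -0.0296]
278 0.129 [0.552 0.008 0.162] tool [-0.0023  0.0006 -0.0299]
290 0.131 [0.551 0.002 0.162] tool [-0.0089  0.0006 -0.0297]
```

View pics/w14.png

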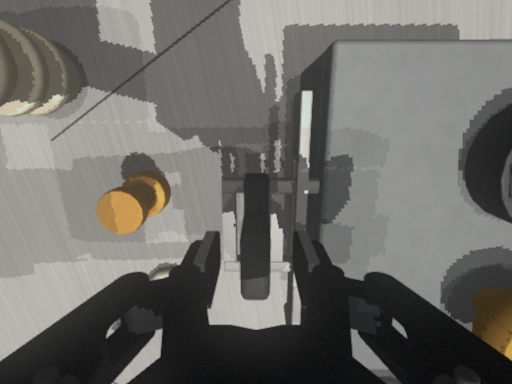

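Released: the key at (257,235) stands on the prongs, with the pads clear on both sides at (210,260) and (305,260). I'll go straight up and check.

drive_tool --deltas '[0, 0, -0.5, 0, 0, 0, -1.5, 0, 0, 0, -3, 0, 0, 0, -5, 0, 0, 0, -8, 0, 0, 0, -11, 0, 0, 0, -14, 0, 0, -3, -16, 0, 0, -6, -17, 0, 0, -9, -17, 0, 0, -9, -17, 0]'

```text
t: 21.25
tcp_pos: [0.4618, 0.0292, 0.3044]
tool_rot: [0.77, 0.639, -0.007, -0.004]
force: [0.4, -0.1, 0.7]
finger_gap: 0.47
```

Run:
```python
from h import *
goal(.5505,.0109,.1316,-10.58)
th=np.radians(-10.58); ex=np.array([np.cos(th),np.sin(th)]); ey=np.array([-ex[1],ex[0]]); B=np.stack([ex,ey],1)
ims=[]
for n in ('wrist','side'):
    s=snap(n,n+'_end'); W=cloud(s);Z=W[...,2]; T=(W[...,:2]-np.array([.5495,.0115]))@B
    for z0,z1 in [(.155,.17),(.119,.13),(.106,.115)]:
        m=(Z>z0)&(Z<z1)&(abs(T[...,0])<(.022 if z0>.11 else .03))&(abs(T[...,1])<.05)
        if m.sum()>5: print(n,z0,m.sum(),np.median(Z[m]).round(4),[(v*1000).round(1) if not isinstance(v,tuple) else np.round(np.array(v)*1000,1) for v in (T[m].min(0),T[m].max(0))])
    m=(abs(Z-.122)<.006)&(T[...,0]>.024)&(T[...,0]<.038)&(abs(T[...,1])<.09)
    q=T[m]; print('hasp slope',np.polyfit(q[:,1],q[:,0],1),m.sum())
    f=cv2.cvtColor(s['frame'],cv2.COLOR_RGB2BGR); ims.append(f if n=='wrist' else cv2.resize(f[100:240,170:320],None,fx=2.7,fy=2.74)[:384])
cv2.imwrite('pics/end.png',cv2.resize(np.hstack(ims),None,fx=.85,fy=.85))
```

```text
tcp [0.4618 0.0292 0.3044] yaw -10.63 t 21.25 q [-0.18  0.22  1.72 -0.01  1.22  0.01] F [ 0.4 -0.1  0.7] gap 0.47
delta [-0.06  9.32 17.14] turn -0.05
wrist 0.155 446 0.1616 [array([ -4.6, -15.5]), array([ 9.9, 18.6])]
wrist 0.119 426 0.1257 [array([ -4.5, -32.6]), array([ 9.6, 36.3])]
wrist 0.106 695 0.1118 [array([-18.6, -49.5]), array([28.2, 49.8])]
hasp slope [-0.01163571  0.02813311] 996
side 0.155 39 0.1609 [array([ -7.1, -14.3]), array([ 6.8, 17.4])]
side 0.119 52 0.1247 [array([ -6.9, -34.6]), array([ 7.8, 35.8])]
side 0.106 97 0.1113 [array([-21.4, -29.7]), array([25.2, 47.9])]
hasp slope [-0.02318436  0.02889974] 67
```

View pics/end.png

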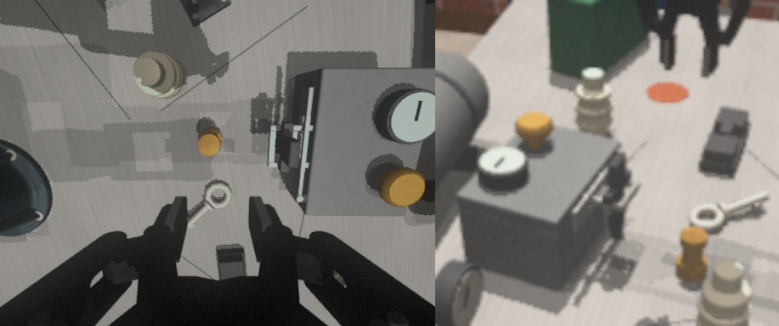

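Every check agrees. The tab top at 0.1615 puts key_mid about 15 mm below the loop's top, about 2 mm off the axis and upright. The hasp is flat within about 0.02 rad, and the robot is clear. Handing in.

```bash
python3 -c "
from h import *
print(manip.sign_off())"
```

```text
the job is handed in; nothing more can be done
None
```

The tester is locked up and the job is handed in, at about 21 s of the 64 s allowed. The hand-in gave no verdict.

**What I did:**
- **Hasp:** I swung it closed with the shut fingers until it stopped against the tester (about 9 N).
- **Key out of the holder:** I pinched the tab of the small key and rocked it about 23 mm each way, needing 7–10 N. It then lifted straight out with no jamming.
- **Key into the staple:** I lowered it until the crossbar took about 6 N, let go, and backed straight off.

**Last checks:**
- **Key position:** the middle is about 15 mm below the loop's top (10–20 mm allowed) and roughly 2 mm from the opening's axis (limit 18 mm). It stands upright, and stayed put after I let go.
- **Hasp angle:** it lies flat within about 0.02 rad (limit 0.12).
- **Other things:** the gripper is clear of everything. The insulators, union, eye bolt and brake block look unmoved in the last pictures. The spanner was out of the final frame; it looked undisturbed when last seen, during the key lift.

**Disagreements and gaps:** the two cameras disagreed by 2–3 mm on positions, which is within the clearances. I could not see the keepers move, so I judged them pushed back from the rocking distance and the free pull-out.

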